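Unpile the pot lids and cover each pot with its own

ROBOT

A 6-joint arm with a two-finger parallel gripper is mounted at the origin on the work surface. World frame = base frame: x ahead of the robot, y to its left, z up, the work surface at z = 0. Lengths are in m, angles in degrees, forces in N, time in s.
With the tool pointing down it reaches from about 0.4 to 0.825 m from the base axis. Payload 7 kg.
Tool frame: the origin (TCP) lies at the very end of the fingers, on their centre line; the grasp point (between the pads) lies behind it (r.grasp_offset is the z of the grasp point in the tool frame, in m); z points along the fingers, y is the direction in which the jaws open and shut (so a half turn about z gives the same grasp; the last joint's range is limited). The gripper opens to 88 mm and grips with 3 to 60 N. Pads are 19 mm wide; open, the fingers measure 130 mm over their backs; the gripper's body (78 mm by 193 mm) begins 47 mm behind the grasp point.
Start: joints at [16.507, 20.546, 0.682, 0, -70.136, -16.507], TCP at [0.675, -0, 0.227] pointing down, gripper open.
Joint ranges: [-176.03, 176.03], [-82.01, 121.73], [-58.28, 71.71], [-173.87, 95.51], [-174.79, -0.11], [-173.66, 173.66]. Speed limits (degrees/s): [136.94, 136.94, 172.46, 180, 180, 180].

INTERFACE

Orientations are given as [roll, pitch, yaw] about the fixed x, y, z axes, in that order (R = Rz(yaw) Ry(pitch) Rx(roll)).
In Python, from plant import r gives the robot as it stands. The module is installed in compiled form; this text tells all that it offers.
- The arm moves only by the tool servo_tool, never from a script. Its argument "targets" is a list of rows, each an object of numbers: "dx", "dy", "dz": the shift along the world's x, y, z in cm; "spin": the turn about the world's z in rad; "grip": the opening in per cent of the stroke, from 0 (shut) to 100 (fully open). A call has exactly 10 rows; each row is the pose to reach, as a shift and turn from the pose commanded when the call began; what a row does not reach only later rows make up. A row lasts 1/12 s, in which the tool goes at most 41.7 mm and 7.16 degrees, less where a joint would pass 70% of its speed; a pose out of reach is approached as far as the arm can. A call with a gripper value outside its range is refused whole. The fingers move at their own pace and stop on an object; "squeeze" is the grip in N (left out, the last holds). Time passes only in rows, so rows that repeat a pose let the fingers close, or fill a call up. It gives the time, the measured TCP pose, the force and the opening at its end, in the units of the state.
- r.get_state(): the state, without advancing time (a new reading comes with each control period).
- r.capture(name): name is "scene" or "side" or "wrist"; returns the picture (420x560x3 uint8, blue, green, red); there is no depth.
- r.get_calibration(name): a dict with "K" (3x3 intrinsics, pixels), "extrinsics" (4x4, takes a point from camera to world coordinates). Camera axes: x right, y down, z forward; pixel columns grow to the right and rows downward; lengths in m; the calibration is good to about 2 mm. The wrist camera is an equidistant fisheye: a pixel r from the principal point sees the ray r / f radians off the axis. A picture is of the moment at which its call begins: read the wrist's pose just before it. get_calibration takes no time and is no camera call; for the wrist camera it gives the pose at the moment of the call.
- r.close_job(): hands the job in, once; it reports no verdict.
Trained networks look in the newest picture that a camera, given by its name, has taken for a name from the list of things; names that differ only in an ending like _2 or _b are one class to them, and where a whole thing is asked for, a point or a joint stands for the part that bears it (a point fixed in the world has none). Each returns a list of dicts, best first, with "p" (0 to 1); they miss things now and then, are a little off and sometimes report something else, mostly with a low value. They report only what shows in the picture. A call takes as long as a camera call. They do not tell look-alikes from the thing itself.
- r.cut_out(name, camera): "mask" (420x560 bool, what is visible of it) and "extent" ([left, top, right, bottom] in pixels, round what is visible of it).
The state is a dict: "time_s": time; "joints": joint angles; "qd": joint speeds; "joint_torque": joint torques, N m; "tcp_pos": TCP position; "eef_rot": TCP orientation; "contact_force": force on the tool from outside, world axes, zero at the start; "moment": the same for the moment, N m; "gripper_width": finger opening in m.
Only numpy, scipy, OpenCV 4.12 (cv2) and the standard library are available. Lean on these libraries where they do the work, as an engineer would, in place of code of your own. Each camera call takes 0.05 s, during which the arm holds its last target. There are 200 camera calls.

TASK

The four pot lids are piled on the round board, the largest at the bottom and the smallest on top. Take the pile apart and put each lid on the pot of its own size, knob up and fully down, so that its skirt goes over the rim all round. Leave the pots standing where they are, and leave the jar and the mug alone.

Things in the scene. Friction and masses are not known exactly. Their poses are not given: they have to be found in the camera images.
- lid_small_knob (a point): Small aluminium pot lid, no. 1 from the top: 80 mm across, 35 mm from skirt edge to flat top (3 mm sheet, inside diameter 74), about 80 g. Black round knob on top, 26 mm diameter, 26 mm high. Point: on the axis at mid-knob, 13 mm above the flat top, 48 mm above the skirt edge; z up along the axis. Starts on lid_medium.
- lid_medium_knob (a point): Medium aluminium pot lid, no. 2 from the top: 102 mm across, 35 mm from skirt edge to flat top (3 mm sheet, inside diameter 96), about 110 g. Black round knob on top, 26 mm diameter, 26 mm high. Point: on the axis at mid-knob, 13 mm above the flat top, 48 mm above the skirt edge; z up along the axis. Starts on lid_large.
- lid_large_knob (a point): Large aluminium pot lid, no. 3 from the top: 124 mm across, 35 mm from skirt edge to flat top (3 mm sheet, inside diameter 118), about 150 g. Black round knob on top, 26 mm diameter, 26 mm high. Point: on the axis at mid-knob, 13 mm above the flat top, 48 mm above the skirt edge; z up along the axis. Starts on lid_largest.
- lid_largest_knob (a point): Largest aluminium pot lid, no. 4 from the top: 146 mm across, 35 mm from skirt edge to flat top (3 mm sheet, inside diameter 140), about 200 g. Black round knob on top, 26 mm diameter, 26 mm high. Point: on the axis at mid-knob, 13 mm above the flat top, 48 mm above the skirt edge; z up along the axis. Bottom of the pile, on a fixed round wooden board 170 mm across, 18 mm thick.
- pot_small_rim (a point): Small pot: open, loose, steel, outside diameter 58 mm, wall 3, height 75, 400 g; loop handles at +-y reach 19 mm out, below 35 mm height. Point: centre of the mouth at rim height, z up. Takes the 80 mm lid: skirt over the rim with 8 mm play all round; seated, the lid's flat top rests on the rim and its point is 16 mm above this one.
- pot_medium_rim (a point): Medium pot: open, loose, steel, outside diameter 80 mm, wall 3, height 80, 550 g; loop handles at +-y reach 19 mm out, below 37 mm height. Point: centre of the mouth at rim height, z up. Takes the 102 mm lid: skirt over the rim with 8 mm play all round; seated, the lid's flat top rests on the rim and its point is 16 mm above this one.
- pot_large_rim (a point): Large pot: open, loose, steel, outside diameter 102 mm, wall 3, height 85, 700 g; loop handles at +-y reach 19 mm out, below 39 mm height. Point: centre of the mouth at rim height, z up. Takes the 124 mm lid: skirt over the rim with 8 mm play all round; seated, the lid's flat top rests on the rim and its point is 16 mm above this one.
- pot_largest_rim (a point): Largest pot: open, loose, steel, outside diameter 124 mm, wall 3, height 90, 900 g; loop handles at +-y reach 19 mm out, below 41 mm height. Point: centre of the mouth at rim height, z up. Takes the 146 mm lid: skirt over the rim with 8 mm play all round; seated, the lid's flat top rests on the rim and its point is 16 mm above this one.
- jar_mid (a point): Bystander: closed amber glass jar, 64 mm across and 100 mm high, loose; the point is on its axis, half-way up.
- mug_mid (a point): Bystander: white mug, 76 mm across and 85 mm high with a handle on its +y side, loose; the point is on its axis, half-way up.
There are look-alikes about, which are no part of the job. What is shaped like the part that bears pot_large_rim but green is not meant.

How it is judged:
By the outcome, as a careful person would: the job done as asked, in the order asked, and still so for the second after the job is handed in, with the robot touching nothing.
It also fails if it takes over 106 s, if anything falls off the work surface, if the arm or the gripper's body presses on something with over 40 N, if the wrist force passes 120 N, or if a joint passes its speed limit or range.

## Working session

There is one attempt and no reset: what is moved stays moved. The work goes in short steps, Python scripts to look and compute and a tool call to move; the robot and the scene stay as the last step left them, time stands still between calls to the robot, and variables do not carry over. Pictures are saved under pics/ and viewed, about 12 in all and at most 16, crops included, and the job is handed in when it is done.

Besides the shell and the picture viewer there is one more tool, called as name([rows], argument=value, ...), one row to a line, values as JSON. servo_tool: Moves the arm, as the interface text tells. Its arguments: {"type":"object","properties":{"targets":{"type":"array"},"squeeze":{"type":"number"}},"required":["targets"]}

```bash
mkdir -p pics; python3 - <<'E'
from plant import r
import cv2,numpy as np
a=r.capture("scene");b=r.capture("side")
cv2.imwrite("pics/scene1.png",a);cv2.imwrite("pics/side1.png",b)
for n in("scene","side","wrist"):
    c=r.get_calibration(n);print(n,np.round(c["K"],1).tolist(),np.round(c["extrinsics"],3).tolist())
s=r.get_state();print(s["time_s"],s["tcp_pos"],s["eef_rot"],r.grasp_offset)
for cam in("scene","side"):
  for n in ["lid_small_knob","lid_medium_knob","lid_large_knob","lid_largest_knob","pot_small_rim","pot_medium_rim","pot_large_rim","pot_largest_rim","jar_mid","mug_mid"]:
    print(cam,n,[(d["p"],np.round(d["extent"]).tolist()) for d in r.cut_out(n,cam)[:3]])
E
```

```text
scene [[447.0, 0.0, 277.1], [0.0, 447.0, 207.2], [0.0, 0.0, 1.0]] [[-0.104, 0.744, -0.66, 1.336], [0.995, 0.086, -0.06, 0.09], [0.012, -0.663, -0.749, 0.945], [0.0, 0.0, 0.0, 1.0]]
side [[527.4, 0.0, 279.3], [0.0, 527.4, 203.4], [0.0, 0.0, 1.0]] [[0.966, -0.111, 0.234, 0.356], [-0.259, -0.471, 0.843, -0.965], [0.016, -0.875, -0.484, 0.682], [0.0, 0.0, 0.0, 1.0]]
wrist [[325.2, 0.0, 282.5], [0.0, 325.2, 210.1], [0.0, 0.0, 1.0]] [[-1.0, 0.001, -0.001, 0.675], [0.001, 0.951, 0.309, -0.085], [0.002, 0.309, -0.951, 0.385], [0.0, 0.0, 0.0, 1.0]]
0.1 [ 6.74559769e-01 -3.83482366e-05  2.25720395e-01] [ 1.79914755e+02 -9.03788958e-03 -9.00056209e+01] -0.0188
scene lid_small_knob [(0.94, [171.0, 139.0, 201.0, 166.0])]
scene lid_medium_knob [(0.77, [166.0, 147.0, 207.0, 179.0])]
scene lid_large_knob [(0.67, [165.0, 157.0, 211.0, 188.0])]
scene lid_largest_knob [(0.89, [164.0, 167.0, 214.0, 202.0])]
scene pot_small_rim [(0.97, [310.0, 224.0, 332.0, 259.0])]
scene pot_medium_rim [(0.79, [362.0, 173.0, 395.0, 215.0])]
scene pot_large_rim [(0.97, [279.0, 159.0, 303.0, 207.0]), (0.6, [245.0, 253.0, 
[... 176 characters left out ...]
.0])]
side lid_small_knob [(0.75, [196.0, 253.0, 248.0, 302.0])]
side lid_medium_knob []
side lid_large_knob [(0.88, [189.0, 287.0, 260.0, 340.0])]
side lid_largest_knob []
side pot_small_rim [(0.88, [252.0, 192.0, 290.0, 230.0]), (0.35, [196.0, 258.0, 247.0, 302.0])]
side pot_medium_rim [(0.84, [170.0, 170.0, 212.0, 209.0]), (0.49, [196.0, 253.0, 246.0, 301.0])]
side pot_large_rim [(0.95, [166.0, 218.0, 233.0, 270.0]), (0.71, [308.0, 202.0, 365.0, 249.0])]
side pot_largest_rim [(0.7, [263.0, 239.0, 327.0, 315.0])]
side jar_mid [(0.88, [314.0, 313.0, 355.0, 384.0])]
side mug_mid [(0.85, [228.0, 152.0, 258.0, 193.0]), (0.64, [316.0, 314.0, 358.0, 384.0]), (0.53, [264.0, 238.0, 329.0, 310.0])]
```

View pics/scene1.png

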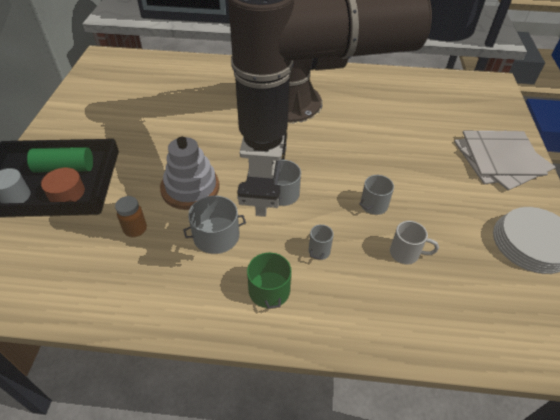

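View pics/side1.png

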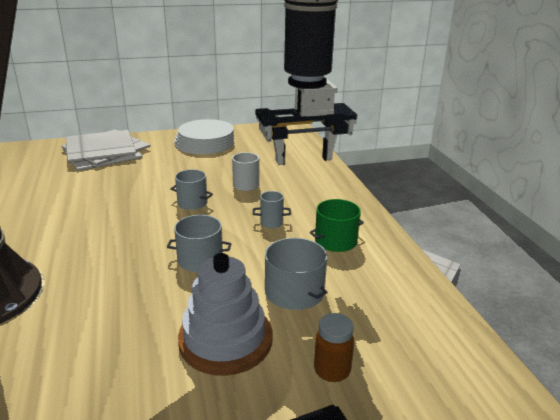

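The scene picture shows the lid pile at (188,170). The pots are small (320,240), medium (378,194), large grey (287,182, partly behind the gripper) and largest (214,225). The look-alikes are the green pot (269,280), the mug (408,243), and the bowl and cup on the tray (63,185), (10,185). I choose the grey pot as large. Next I fit the known shapes to the masks.

```bash
cat > h.py <<'E'
from plant import r
import cv2,numpy as np
from scipy.optimize import minimize
POT={"small":(.029,.075),"medium":(.040,.080),"large":(.051,.085),"largest":(.062,.090)}
LID={"small":.040,"medium":.051,"large":.062,"largest":.073}
def proj(P,cam,cal=None):
    c=cal or r.get_calibration(cam);E=np.linalg.inv(c["extrinsics"]);K=np.array(c["K"])
    q=P@E[:3,:3].T+E[:3,3]
    if cam=="wrist":
        t=np.arctan2(np.hypot(q[:,0],q[:,1]),q[:,2]);n=np.hypot(q[:,0],q[:,1])+1e-9
        return np.c_[K[0,0]*t*q[:,0]/n+K[0,2],K[1,1]*t*q[:,1]/n+K[1,2]]
    u=q@K.T;return u[:,:2]/u[:,2:]
A=np.linspace(0,2*np.pi,60)
def ring(x,y,z,R):return np.c_[x+R*np.cos(A),y+R*np.sin(A),0*A+z]
def render(x,y,parts,cam,cal):
    m=np.zeros((420*4,560*4),np.uint8)
    for R,z0,z1 in parts:
        p=proj(np.r_[ring(x,y,z0,R),ring(x,y,z1,R)],cam,cal)*4+2
        cv2.fillConvexPoly(m,cv2.convexHull(p.astype(np.float32)).astype(np.int32),1)
    return m
def fit(parts,views,x0,occ=()):
    # views: (cam,cal,mask); returns xy and IoU
    V=[(c,k,cv2.resize(m.astype(np.uint8),None,fx=4,fy=4,interpolation=cv2.INTER_NEAREST)) for c,k,m in views]
    def f(v):
        s=0
        for c,k,m in V:
            q=render(*v,parts,c,k);s+=(q&m).sum()/(q|m).sum()
        return -s/len(V)
    s=minimize(f,x0,method="Nelder-Mead",options=dict(initial_simplex=np.array(x0)+np.array([[0,0],[.03,0],[0,.03]]),xatol=2e-4))
    return s.x,-s.fun
def ground(px,cam,z,cal=None):
    c=cal or r.get_calibration(cam);d=np.linalg.inv(c["K"])@[*px,1];E=np.array(c["extrinsics"]);d=E[:3,:3]@d
    return (E[:3,3]+d*(z-E[2,3])/d[2])[:2]
E
python3 - <<'E'
from h import *
best={}
cals={c:r.get_calibration(c) for c in("scene","side")}
for n,(R,h) in POT.items():
  vs=[]
  for c in cals:
    d=r.cut_out(f"pot_{n}_rim",c)
    if d:
      m=cv2.morphologyEx(d[0]["mask"].astype(np.uint8),cv2.MORPH_OPEN,np.ones((7,7)));vs.append((c,cals[c],m))
      e=d[0]["extent"];x0=ground([(e[0]+e[2])/2,(e[1]+e[3])/2],c,h/2)
      print(n,c,fit([(R,0,h)],[vs[-1]],x0))
  print(n,"both",fit([(R,0,h)],vs,x0))
vs=[(c,cals[c],r.cut_out("lid_small_knob",c)[0]["mask"]) for c in cals]
e=r.cut_out("lid_small_knob","side")[0]["extent"];x0=ground([(e[0]+e[2])/2,(e[1]+e[3])/2],"side",.15)
for v in ([vs[0]],[vs[1]],vs): print("lid",fit([(.04,.123,.158),(.013,.158,.184)],v,x0))
for n in("jar","mug"):
  e=r.cut_out(n+"_mid","side")[0]["extent"];print(n,ground([(e[0]+e[2])/2,(e[1]+e[3])/2],"side",.045))
w=r.capture("wrist");cv2.imwrite("pics/w1.png",w)
E
```

```text
small scene (array([0.64194051, 0.13862255]), np.float64(0.9558156788393373))
small side (array([0.64155673, 0.13617487]), np.float64(0.9531068524970964))
small both (array([0.64211095, 0.13852966]), np.float64(0.9502415484341421))
medium scene (array([0.46065695, 0.28818245]), np.float64(0.9362733779727546))
medium side (array([0.46200481, 0.28482203]), np.float64(0.9536951382464796))
medium both (array([0.46137728, 0.28725518]), np.float64(0.9366519959930475))
large scene (array([0.44470453, 0.02663141]), np.float64(0.5699770018816642))
large side (array([0.4471564 , 0.02157821]), np.float64(0.8739176399516714))
large both (array([0.44721022, 0.02329325]), np.float64(0.7203732243553223))
largest scene (array([ 0.62189378, -0.13610316]), np.float64(0.9710741763661471))
largest side (array([ 0.62055404, -0.14116071]), np.float64(0.9801432391725325))
largest both (array([ 0.62128137, -0.13810559]), np.float64(0.9602513057383215))
lid (array([ 0.45638752, -0.2445364 ]), np.float64(0.8923788265306123))
lid (array([ 0.45673227, -0.24702592]), np.float64(0.9346946700754021))
lid (array([ 0.45679903, -0.24639665]), np.float64(0.9117644948735291))
jar [ 0.62406198 -0.35955097]
mug [0.61083613 0.33874742]
```

View pics/w1.png

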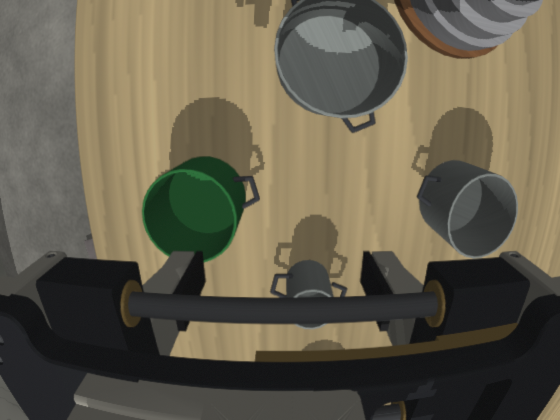

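The wrist view agrees: largest pot (340,55), green decoy (192,210), small pot (310,290), medium or large pot (468,205), pile at upper right. Moving above the pile.

servo_tool([
  {"dx": -2.4, "dy": -2.7, "dz": 0.2, "grip": 100},
  {"dx": -4.8, "dy": -5.4, "dz": 0.5},
  {"dx": -7.2, "dy": -8.1, "dz": 1},
  {"dx": -9.6, "dy": -10.8, "dz": 1},
  {"dx": -12, "dy": -13.5, "dz": 1},
  {"dx": -14.4, "dy": -16.2, "dz": 1},
  {"dx": -16.8, "dy": -18.9, "dz": 1},
  {"dx": -19.4, "dy": -21.9, "dz": 1},
  {"dx": -21.8, "dy": -24.6, "dz": 1},
  {"dx": -21.8, "dy": -24.6, "dz": 1},
], squeeze=25)

```text
validation failed for argument at $.ta...
```

```bash
python3 - <<'E'
from h import *
s=r.get_state();print(s["time_s"],s["tcp_pos"],s["eef_rot"])
w=r.capture("wrist")
m=r.cut_out("lid_small_knob","wrist");print([(d["p"],d["extent"]) for d in m])
for v in [[.4568,-.2464,.158],[.4568,-.2464,.184]]:
  p=proj(ring(*v,.013),"wrist").astype(np.int32);cv2.polylines(w,[p],True,(0,0,255))
p=proj(ring(.4568,-.2464,.158,.04),"wrist").astype(np.int32);cv2.polylines(w,[p],True,(0,255,0))
im=r.capture("scene");r.capture("side")
cv2.imwrite("pics/w2.png",np.hstack([cv2.resize(w,(400,300)),cv2.resize(im,(400,300))]))
cals={c:r.get_calibration(c) for c in("scene","side")};vs=[]
for c in cals:
  d=r.cut_out("pot_large_rim",c);print([(k["p"],k["extent"]) for k in d])
  d=min(d,key=lambda k:np.hypot(*(proj(np.array([[.447,.023,.04]]),c)[0]-[(k["extent"][0]+k["extent"][2])/2,(k["extent"][1]+k["extent"][3])/2])))
  mm=cv2.morphologyEx(d["mask"].astype(np.uint8),cv2.MORPH_OPEN,np.ones((7,7)));vs.append((c,cals[c],mm))
  print(c,fit([(.051,0,.085)],vs[-1:],(.447,.023)))
print(fit([(.051,0,.085)],vs,(.447,.023)))
E
```

```text
1.8 [ 6.74972649e-01 -4.37852766e-05  2.26569446e-01] [-1.79999760e+02  1.27349695e-04 -9.00028041e+01]
[(0.66, [505.9, 0.5, 538.4, 6.6])]
[(0.96, [280.5, 160.8, 302.4, 207.1]), (0.57, [244.8, 253.9, 292.7, 310.0])]
scene (array([0.44561572, 0.03144116]), np.float64(0.5845325991740709))
[(0.74, [311.0, 199.0, 365.1, 249.7])]
side (array([0.447, 0.023]), np.float64(0.0))
(array([0.44561572, 0.03144116]), np.float64(0.2922662995870354))
```

View pics/w2.png

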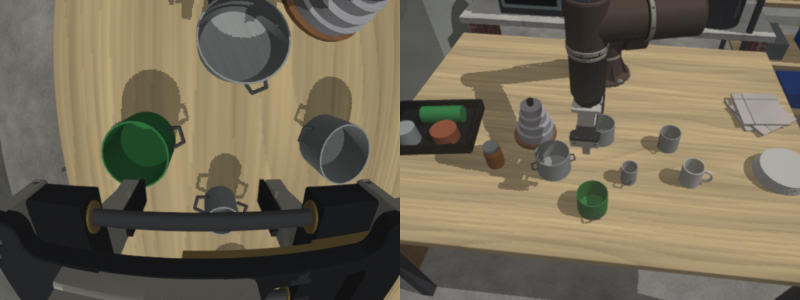

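Refused: rows probably need every field. The picture (4 so far) shows the arm has not moved. Trying again with full rows.

servo_tool([
  {"dx": -2.4, "dy": -2.7, "dz": 0.2, "spin": 0, "grip": 100},
  {"dx": -4.8, "dy": -5.4, "dz": 0.5, "spin": 0, "grip": 100},
  {"dx": -7.2, "dy": -8.1, "dz": 1, "spin": 0, "grip": 100},
  {"dx": -9.6, "dy": -10.8, "dz": 1, "spin": 0, "grip": 100},
  {"dx": -12, "dy": -13.5, "dz": 1, "spin": 0, "grip": 100},
  {"dx": -14.4, "dy": -16.2, "dz": 1, "spin": 0, "grip": 100},
  {"dx": -16.8, "dy": -18.9, "dz": 1, "spin": 0, "grip": 100},
  {"dx": -19.4, "dy": -21.9, "dz": 1, "spin": 0, "grip": 100},
  {"dx": -21.8, "dy": -24.6, "dz": 1, "spin": 0, "grip": 100},
  {"dx": -21.8, "dy": -24.6, "dz": 1, "spin": 0, "grip": 100},
], squeeze=25)

```text
time_s: 2.93
tcp_pos: [0.4532, -0.249, 0.2371]
eef_rot: [180.0, -0.0, -90.2]
contact_force: [0.0, 0.4, -1.0]
gripper_width: 0.0876
```

```bash
python3 - <<'E'
from h import *
s=r.get_state();print(s["time_s"],s["tcp_pos"])
wc=r.get_calibration("wrist");w=r.capture("wrist")
m=r.cut_out("lid_small_knob","wrist");print([(d["p"],d["extent"]) for d in m])
for v in [(.4568,-.2464,.158,.013),(.4568,-.2464,.184,.013),(.4568,-.2464,.158,.04)]:
  p=proj(ring(*v),"wrist",wc).astype(np.int32);cv2.polylines(w,[p],True,(0,0,255))
im=r.capture("scene");r.capture("side")
cv2.imwrite("pics/w3.png",np.hstack([cv2.resize(w,(400,300)),cv2.resize(im,(400,300))]))
cals={c:r.get_calibration(c) for c in("scene","side")};vs=[]
for c in cals:
  d=r.cut_out("pot_large_rim",c);print([(k["p"],k["extent"]) for k in d])
  for k in d:
    mm=cv2.morphologyEx(k["mask"].astype(np.uint8),cv2.MORPH_OPEN,np.ones((7,7)));print(c,fit([(.051,0,.085)],[(c,cals[c],mm)],(.447,.023)))
E
```

```text
2.9333 [ 0.45316592 -0.24895249  0.23707427]
[(0.88, [228.7, 162.9, 331.7, 268.5])]
[(0.82, [244.7, 253.2, 293.9, 310.7]), (0.61, [264.5, 159.4, 302.8, 207.6])]
scene (array([0.447, 0.023]), np.float64(0.0))
scene (array([0.44630805, 0.02332476]), np.float64(0.9756188891200333))
[(0.83, [308.5, 200.1, 365.3, 251.2]), (0.7, [170.9, 215.1, 233.4, 270.3])]
side (array([0.447, 0.023]), np.float64(0.0))
side (array([0.44722951, 0.0214989 ]), np.float64(0.7735492169176061))
```

View pics/w3.png

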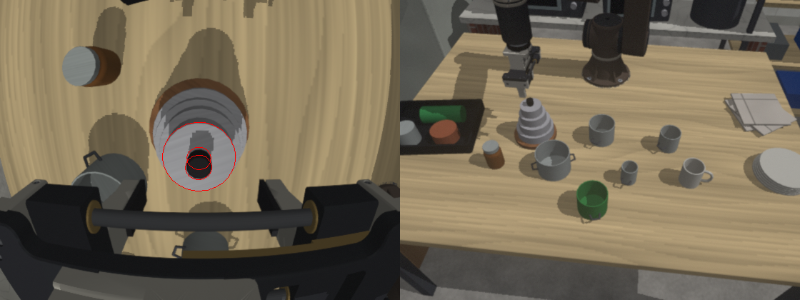

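The wrist view (picture 5) shows the knob and lid right under the predicted rings at about (198,160). The large grey pot is now fully in view at (287,182). Descending and gripping.

servo_tool([
  {"dx": 0, "dy": 0, "dz": -2, "spin": 0, "grip": 100},
  {"dx": 0, "dy": 0, "dz": -4, "spin": 0, "grip": 100},
  {"dx": 0, "dy": 0, "dz": -5.5, "spin": 0, "grip": 100},
  {"dx": 0, "dy": 0, "dz": -6.5, "spin": 0, "grip": 100},
  {"dx": 0, "dy": 0, "dz": -7.2, "spin": 0, "grip": 100},
  {"dx": 0, "dy": 0, "dz": -7.4, "spin": 0, "grip": 100},
  {"dx": 0, "dy": 0, "dz": -7.4, "spin": 0, "grip": 100},
  {"dx": 0, "dy": 0, "dz": -7.4, "spin": 0, "grip": 0},
  {"dx": 0, "dy": 0, "dz": -7.4, "spin": 0, "grip": 0},
  {"dx": 0, "dy": 0, "dz": -7.4, "spin": 0, "grip": 0},
], squeeze=25)

```text
time_s: 4.07
tcp_pos: [0.4574, -0.2462, 0.1633]
eef_rot: [-179.9, -0.0, -90.0]
contact_force: [-0.8, -0.3, -0.3]
gripper_width: 0.073
```

servo_tool([
  {"dx": 0, "dy": 0, "dz": -0.25, "spin": 0, "grip": 0},
  {"dx": 0, "dy": 0, "dz": -0.25, "spin": 0, "grip": 0},
  {"dx": 0, "dy": 0, "dz": -0.25, "spin": 0, "grip": 0},
  {"dx": 0, "dy": 0, "dz": -0.25, "spin": 0, "grip": 0},
  {"dx": 0, "dy": 0, "dz": -0.25, "spin": 0, "grip": 0},
  {"dx": 0, "dy": 0, "dz": -0.25, "spin": 0, "grip": 0},
  {"dx": 0, "dy": 0, "dz": -0.25, "spin": 0, "grip": 0},
  {"dx": 0, "dy": 0, "dz": -0.25, "spin": 0, "grip": 0},
  {"dx": 0, "dy": 0, "dz": -0.25, "spin": 0, "grip": 0},
  {"dx": 0, "dy": 0, "dz": -0.25, "spin": 0, "grip": 0},
], squeeze=25)

```text
time_s: 4.9
tcp_pos: [0.457, -0.246, 0.1601]
eef_rot: [180.0, -0.0, -90.0]
contact_force: [-1.1, -0.4, 0.5]
gripper_width: 0.025
```

servo_tool([
  {"dx": 0, "dy": 0, "dz": 1.5, "spin": 0, "grip": 0},
  {"dx": 0, "dy": 0, "dz": 4, "spin": 0, "grip": 0},
  {"dx": 0, "dy": 0, "dz": 6.5, "spin": 0, "grip": 0},
  {"dx": 1, "dy": 2, "dz": 8, "spin": 0, "grip": 0},
  {"dx": 2.5, "dy": 5, "dz": 8, "spin": 0, "grip": 0},
  {"dx": 4, "dy": 8.3, "dz": 8, "spin": 0, "grip": 0},
  {"dx": 5.5, "dy": 11.5, "dz": 8, "spin": 0, "grip": 0},
  {"dx": 7, "dy": 14.6, "dz": 8, "spin": 0, "grip": 0},
  {"dx": 8.5, "dy": 17.7, "dz": 8, "spin": 0, "grip": 0},
  {"dx": 10, "dy": 20.8, "dz": 8, "spin": 0, "grip": 0},
])

```text
time_s: 5.73
tcp_pos: [0.5573, -0.0363, 0.2401]
eef_rot: [-180.0, 0.0, -90.0]
contact_force: [0.6, -0.0, -1.4]
gripper_width: 0.0251
```

servo_tool([
  {"dx": 1.5, "dy": 3.1, "dz": 0, "spin": 0, "grip": 0},
  {"dx": 3, "dy": 6.2, "dz": 0, "spin": 0, "grip": 0},
  {"dx": 4.5, "dy": 9.3, "dz": 0, "spin": 0, "grip": 0},
  {"dx": 6, "dy": 12.4, "dz": 0, "spin": 0, "grip": 0},
  {"dx": 7.2, "dy": 14.9, "dz": 0, "spin": 0, "grip": 0},
  {"dx": 8.1, "dy": 16.8, "dz": 0, "spin": 0, "grip": 0},
  {"dx": 8.5, "dy": 17.7, "dz": 0, "spin": 0, "grip": 0},
  {"dx": 8.5, "dy": 17.7, "dz": -2, "spin": 0, "grip": 0},
  {"dx": 8.5, "dy": 17.7, "dz": -4, "spin": 0, "grip": 0},
  {"dx": 8.5, "dy": 17.7, "dz": -5, "spin": 0, "grip": 0},
])

```text
time_s: 6.57
tcp_pos: [0.6406, 0.1387, 0.1873]
eef_rot: [179.8, -0.0, -90.0]
contact_force: [-0.7, -0.3, -1.1]
gripper_width: 0.0251
```

```bash
python3 - <<'E'
from h import *
s=r.get_state();print(s["time_s"],s["tcp_pos"],s["contact_force"])
cals={c:r.get_calibration(c) for c in("scene","side")}
wc=r.get_calibration("wrist");w=r.capture("wrist");a=r.capture("scene");b=r.capture("side")
for v in [(.642,.1385,.075,.029)]:
  p=proj(ring(*v),"wrist",wc).astype(np.int32);cv2.polylines(w,[p],True,(0,0,255))
p=proj(np.array([[.642,.138,.12]]),"side")[0].astype(int);q=proj(np.array([[.642,.138,.12]]),"scene")[0].astype(int)
cr=lambda im,p:cv2.resize(im[max(p[1]-60,0):p[1]+60,p[0]-53:p[0]+53],(265,300))
cv2.imwrite("pics/p1.png",np.hstack([cr(b,p),cr(a,q),cv2.resize(w,(270,300))]))
z=s["tcp_pos"][2]-.002
for c in cals:
  for d in r.cut_out("lid_small_knob",c)[:1]:
    print(c,d["p"],d["extent"],fit([(.04,z-.035,z)],[(c,cals[c],d["mask"])],s["tcp_pos"][:2]))
  for d in r.cut_out("pot_small_rim",c)[:2]:print(c,d["p"],d["extent"])
E
```

```text
6.5667 [0.64062937 0.13870229 0.18727354] [-0.73479096 -0.28198317 -1.13288809]
scene 0.93 [312.8, 213.5, 342.4, 221.8] (array([0.64026293, 0.13974645]), np.float64(0.3002071618822137))
scene 0.68 [308.7, 223.8, 331.5, 257.8]
side 0.8 [254.6, 141.1, 289.5, 173.8] (array([0.64088454, 0.13731915]), np.float64(0.8344691913159559))
side 0.65 [257.5, 192.1, 291.5, 230.2]
```

View pics/p1.png

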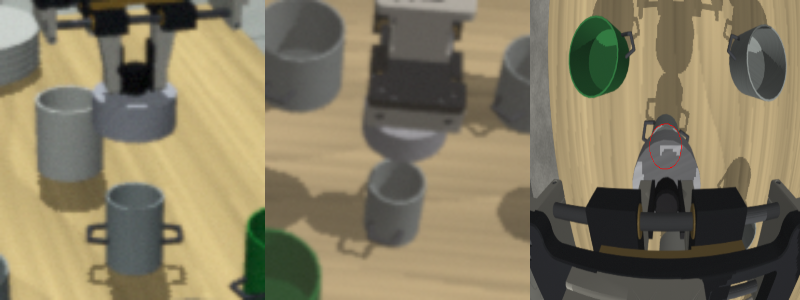

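The crops (picture 6) show the lid level in the grip and, as the pixel fits confirm, centred over the small pot within about 1 mm. Lowering.

servo_tool([
  {"dx": 0, "dy": -0.05, "dz": -2, "spin": 0, "grip": 0},
  {"dx": 0, "dy": -0.05, "dz": -4, "spin": 0, "grip": 0},
  {"dx": 0, "dy": -0.05, "dz": -6, "spin": 0, "grip": 0},
  {"dx": 0, "dy": -0.05, "dz": -7.2, "spin": 0, "grip": 0},
  {"dx": 0, "dy": -0.05, "dz": -8.2, "spin": 0, "grip": 0},
  {"dx": 0, "dy": -0.05, "dz": -9, "spin": 0, "grip": 0},
  {"dx": 0, "dy": -0.05, "dz": -9.8, "spin": 0, "grip": 0},
  {"dx": 0, "dy": -0.05, "dz": -10.4, "spin": 0, "grip": 0},
  {"dx": 0, "dy": -0.05, "dz": -10.8, "spin": 0, "grip": 0},
  {"dx": 0, "dy": -0.05, "dz": -10.8, "spin": 0, "grip": 0},
])

```text
time_s: 7.75
tcp_pos: [0.6417, 0.1384, 0.0814]
eef_rot: [180.0, -0.0, -90.0]
contact_force: [-0.7, 0.4, -0.7]
gripper_width: 0.0256
```

servo_tool([
  {"dx": 0, "dy": 0, "dz": -0.1, "spin": 0, "grip": 0},
  {"dx": 0, "dy": 0, "dz": -0.1, "spin": 0, "grip": 35},
  {"dx": 0, "dy": 0, "dz": -0.1, "spin": 0, "grip": 50},
  {"dx": 0, "dy": 0, "dz": -0.1, "spin": 0, "grip": 60},
  {"dx": 0, "dy": 0, "dz": -0.1, "spin": 0, "grip": 70},
  {"dx": 0, "dy": 0, "dz": 0.5, "spin": 0, "grip": 75},
  {"dx": 0, "dy": 0, "dz": 2, "spin": 0, "grip": 75},
  {"dx": 0, "dy": 0, "dz": 4.5, "spin": 0, "grip": 75},
  {"dx": 0, "dy": 0, "dz": 7, "spin": 0, "grip": 75},
  {"dx": 0, "dy": 0, "dz": 9.5, "spin": 0, "grip": 75},
])

```text
time_s: 8.58
tcp_pos: [0.6419, 0.1384, 0.1787]
eef_rot: [-180.0, -0.0, -90.0]
contact_force: [-0.7, 0.7, -1.3]
gripper_width: 0.0657
```

servo_tool([
  {"dx": -1.3, "dy": -2.8, "dz": 1, "spin": 0, "grip": 75},
  {"dx": -3, "dy": -6.3, "dz": 1, "spin": 0, "grip": 75},
  {"dx": -4.7, "dy": -9.8, "dz": 1, "spin": 0, "grip": 75},
  {"dx": -6.4, "dy": -13.3, "dz": 1, "spin": 0, "grip": 75},
  {"dx": -8.1, "dy": -16.8, "dz": 1, "spin": 0, "grip": 75},
  {"dx": -9.8, "dy": -20.3, "dz": 1, "spin": 0, "grip": 75},
  {"dx": -11.5, "dy": -23.8, "dz": 1, "spin": 0, "grip": 75},
  {"dx": -13.2, "dy": -27.3, "dz": 1, "spin": 0, "grip": 75},
  {"dx": -14.9, "dy": -30.8, "dz": 1, "spin": 0, "grip": 75},
  {"dx": -16.6, "dy": -34.3, "dz": 1, "spin": 0, "grip": 75},
])

```text
time_s: 9.42
tcp_pos: [0.475, -0.206, 0.1881]
eef_rot: [-179.9, -0.0, -90.0]
contact_force: [1.1, -0.8, -0.4]
gripper_width: 0.0655
```

servo_tool([
  {"dx": -1, "dy": -2.5, "dz": 0, "spin": 0, "grip": 75},
  {"dx": -1.8, "dy": -4, "dz": 0, "spin": 0, "grip": 75},
  {"dx": -1.9, "dy": -4.1, "dz": 0, "spin": 0, "grip": 75},
  {"dx": -1.9, "dy": -4.1, "dz": 0, "spin": 0, "grip": 75},
  {"dx": -1.9, "dy": -4.1, "dz": 0, "spin": 0, "grip": 75},
  {"dx": -1.9, "dy": -4.1, "dz": 0, "spin": 0, "grip": 75},
  {"dx": -1.9, "dy": -4.1, "dz": 0, "spin": 0, "grip": 75},
  {"dx": -1.9, "dy": -4.1, "dz": 0, "spin": 0, "grip": 75},
  {"dx": -1.9, "dy": -4.1, "dz": 0, "spin": 0, "grip": 75},
  {"dx": -1.9, "dy": -4.1, "dz": 0, "spin": 0, "grip": 75},
])

```text
time_s: 10.25
tcp_pos: [0.4572, -0.2451, 0.187]
eef_rot: [180.0, 0.0, -90.0]
contact_force: [-0.1, -0.2, 0.1]
gripper_width: 0.0656
```

```bash
cat >> h.py <<'E'
def look(n,top,nxt,name):
    """top: flat-top z of next lid nxt on pile; n: lid just placed"""
    s=r.get_state();print(s["time_s"],s["tcp_pos"],s["contact_force"])
    cals={c:r.get_calibration(c) for c in("scene","side","wrist")};im={c:r.capture(c) for c in cals}
    for c in cals:
        for d in r.cut_out(f"lid_{nxt}_knob",c)[:2]:
            print(nxt,c,d["p"],np.round(d["extent"]).tolist(),fit([(LID[nxt],top-.035,top),(.013,top,top+.026)],[(c,cals[c],d["mask"])],(.457,-.246)))
    h=POT[n][1]
    for c in("scene","side"):
        for d in r.cut_out(f"lid_{n}_knob",c)[:1]:
            x0=ground(np.array(d["extent"]).reshape(2,2).mean(0),c,h-.01)
            print(n,"placed",c,d["p"],np.round(d["extent"]).tolist(),fit([(LID[n],h-.032,h+.003),(.013,h+.003,h+.029)],[(c,cals[c],d["mask"])],x0))
    w=im["wrist"].copy()
    for v in [(.457,-.246,top,.013),(.457,-.246,top+.026,.013),(.457,-.246,top,LID[nxt])]:
        cv2.polylines(w,[proj(ring(*v),"wrist",cals["wrist"]).astype(np.int32)],True,(0,0,255))
    cv2.imwrite(name,np.hstack([cv2.resize(w,(266,200)),cv2.resize(im["scene"],(266,200)),cv2.resize(im["side"],(266,200))]) if 0 else np.vstack([np.hstack([cv2.resize(w,(400,300)),im["side"][100:400,100:500]])]))
E
python3 - <<'E'
from h import *
look("small",.123,"medium","pics/l2.png")
E
```

```text
10.25 [ 0.4571825  -0.24510917  0.18700851] [-0.09072411 -0.24899968  0.099358  ]
medium scene 0.86 [166.0, 147.0, 205.0, 179.0] (array([ 0.45585951, -0.24332019]), np.float64(0.9144544431946007))
medium side 0.82 [189.0, 269.0, 252.0, 322.0] (array([ 0.4561005 , -0.24642176]), np.float64(0.9714780390012757))
medium wrist 0.68 [218.0, 152.0, 351.0, 285.0] (array([ 0.45655429, -0.24520369]), np.float64(0.9816576732139003))
small placed scene 0.76 [308.0, 221.0, 336.0, 252.0] (array([0.64242521, 0.13971508]), np.float64(0.9472162452931684))
```

View pics/l2.png

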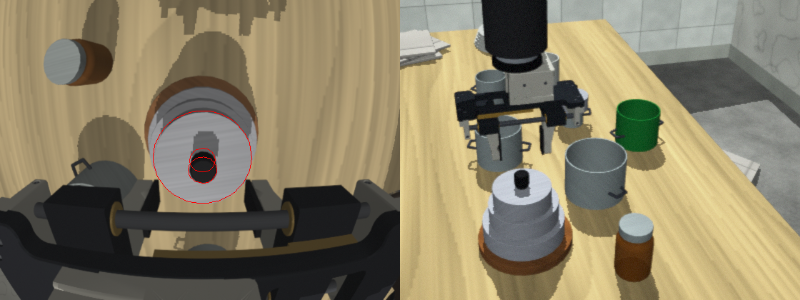

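Picture 7: the medium lid's knob lies under the prediction rings at (203,163), and the rest of the pile is undisturbed. Grasping it.

servo_tool([
  {"dx": 0, "dy": 0, "dz": -2, "spin": 0, "grip": 75},
  {"dx": 0, "dy": 0, "dz": -4, "spin": 0, "grip": 75},
  {"dx": 0, "dy": 0, "dz": -5.4, "spin": 0, "grip": 75},
  {"dx": 0, "dy": 0, "dz": -6, "spin": 0, "grip": 75},
  {"dx": 0, "dy": 0, "dz": -6.2, "spin": 0, "grip": 60},
  {"dx": 0, "dy": 0, "dz": -6.2, "spin": 0, "grip": 0},
  {"dx": 0, "dy": 0, "dz": -6.2, "spin": 0, "grip": 0},
  {"dx": 0, "dy": 0, "dz": -6.2, "spin": 0, "grip": 0},
  {"dx": 0, "dy": 0, "dz": -6.2, "spin": 0, "grip": 0},
  {"dx": 0, "dy": 0, "dz": -6.2, "spin": 0, "grip": 0},
])

```text
time_s: 11.48
tcp_pos: [0.4573, -0.2456, 0.1257]
eef_rot: [-179.9, -0.0, -90.0]
contact_force: [0.1, -0.2, 0.5]
gripper_width: 0.0313
```

servo_tool([
  {"dx": 0, "dy": 0, "dz": 0, "spin": 0, "grip": 0},
  {"dx": 0, "dy": 0, "dz": 0, "spin": 0, "grip": 0},
  {"dx": 0, "dy": 0, "dz": 0, "spin": 0, "grip": 0},
  {"dx": 0, "dy": 0, "dz": 1, "spin": 0, "grip": 0},
  {"dx": 0, "dy": 0, "dz": 3, "spin": 0, "grip": 0},
  {"dx": 0, "dy": 0, "dz": 5.5, "spin": 0, "grip": 0},
  {"dx": 0, "dy": 0, "dz": 8, "spin": 0, "grip": 0},
  {"dx": 0, "dy": 0, "dz": 9.5, "spin": 0, "grip": 0},
  {"dx": 0, "dy": 0, "dz": 10, "spin": 0, "grip": 0},
  {"dx": 0, "dy": 0, "dz": 10, "spin": 0, "grip": 0},
])

```text
time_s: 12.32
tcp_pos: [0.4576, -0.2456, 0.2265]
eef_rot: [-179.8, -0.0, -90.0]
contact_force: [0.6, -0.0, -2.3]
gripper_width: 0.025
```

servo_tool([
  {"dx": 0, "dy": 1.5, "dz": 0, "spin": 0, "grip": 0},
  {"dx": 0, "dy": 4, "dz": 0, "spin": 0, "grip": 0},
  {"dx": 0, "dy": 7.3, "dz": 0, "spin": 0, "grip": 0},
  {"dx": 0, "dy": 10.8, "dz": 0, "spin": 0, "grip": 0},
  {"dx": 0.1, "dy": 14.3, "dz": 0, "spin": 0, "grip": 0},
  {"dx": 0.1, "dy": 17.8, "dz": 0, "spin": 0, "grip": 0},
  {"dx": 0.2, "dy": 21.3, "dz": 0, "spin": 0, "grip": 0},
  {"dx": 0.2, "dy": 24.8, "dz": 0, "spin": 0, "grip": 0},
  {"dx": 0.3, "dy": 28.3, "dz": 0, "spin": 0, "grip": 0},
  {"dx": 0.4, "dy": 31.8, "dz": 0, "spin": 0, "grip": 0},
])

```text
time_s: 13.15
tcp_pos: [0.4598, 0.0739, 0.2238]
eef_rot: [179.9, -0.0, -90.0]
contact_force: [0.4, 0.3, -1.3]
gripper_width: 0.025
```

servo_tool([
  {"dx": 0, "dy": 3.5, "dz": 0, "spin": 0, "grip": 0},
  {"dx": 0, "dy": 7, "dz": 0, "spin": 0, "grip": 0},
  {"dx": 0, "dy": 10.5, "dz": 0, "spin": 0, "grip": 0},
  {"dx": 0, "dy": 14, "dz": 0, "spin": 0, "grip": 0},
  {"dx": 0, "dy": 17.5, "dz": 0, "spin": 0, "grip": 0},
  {"dx": 0, "dy": 20, "dz": 0, "spin": 0, "grip": 0},
  {"dx": 0, "dy": 21.3, "dz": -1, "spin": 0, "grip": 0},
  {"dx": 0, "dy": 21.3, "dz": -3, "spin": 0, "grip": 0},
  {"dx": 0, "dy": 21.3, "dz": -4, "spin": 0, "grip": 0},
  {"dx": 0, "dy": 21.3, "dz": -4, "spin": 0, "grip": 0},
])

```text
time_s: 13.98
tcp_pos: [0.4591, 0.2835, 0.1811]
eef_rot: [179.7, -0.3, -90.0]
contact_force: [-0.2, 0.4, -1.7]
gripper_width: 0.0251
```

```bash
cat >> h.py <<'E'
def held(n):
    s=r.get_state();print(s["time_s"],s["tcp_pos"],s["contact_force"]);z=s["tcp_pos"][2]-.002
    R,h=POT[n]
    for c in("scene","side"):
        k=r.get_calibration(c);r.capture(c)
        for d in r.cut_out(f"lid_{n}_knob",c)[:1]:
            print("lid",c,d["p"],np.round(d["extent"]).tolist(),fit([(LID[n],z-.035,z)],[(c,k,d["mask"])],s["tcp_pos"][:2]))
        for d in r.cut_out(f"pot_{n}_rim",c)[:2]:
            m=cv2.morphologyEx(d["mask"].astype(np.uint8),cv2.MORPH_OPEN,np.ones((7,7)))
            print("pot",c,d["p"],np.round(d["extent"]).tolist(),fit([(R,0,h)],[(c,k,m)],s["tcp_pos"][:2]))
E
python3 -c "
from h import *
held('medium')"
```

```text
13.9833 [0.45905969 0.28347793 0.18110021] [-0.15567215  0.40886806 -1.65459124]
lid scene 0.88 [362.0, 144.0, 408.0, 181.0] (array([0.46016393, 0.28379898]), np.float64(0.6785854616895874))
pot scene 0.71 [360.0, 178.0, 394.0, 217.0] (array([0.46078823, 0.28758485]), np.float64(0.8705855152881337))
lid side 0.59 [166.0, 128.0, 212.0, 161.0] (array([0.46199228, 0.29083673]), np.float64(0.8483362521891419))
pot side 0.97 [171.0, 169.0, 211.0, 209.0] (array([0.46113513, 0.28337455]), np.float64(0.951067800124404))
pot side 0.54 [254.0, 185.0, 290.0, 214.0] (array([0.45905969, 0.28347793]), np.float64(0.0))
```

servo_tool([
  {"dx": 0, "dy": 0.1, "dz": -1, "spin": 0, "grip": 0},
  {"dx": 0, "dy": 0.1, "dz": -3, "spin": 0, "grip": 0},
  {"dx": 0, "dy": 0.1, "dz": -5, "spin": 0, "grip": 0},
  {"dx": 0, "dy": 0.1, "dz": -6.2, "spin": 0, "grip": 0},
  {"dx": 0, "dy": 0.1, "dz": -7.2, "spin": 0, "grip": 0},
  {"dx": 0, "dy": 0.1, "dz": -8.1, "spin": 0, "grip": 0},
  {"dx": 0, "dy": 0.1, "dz": -8.9, "spin": 0, "grip": 0},
  {"dx": 0, "dy": 0.1, "dz": -9.5, "spin": 0, "grip": 0},
  {"dx": 0, "dy": 0.1, "dz": -9.8, "spin": 0, "grip": 0},
  {"dx": 0, "dy": 0.1, "dz": -9.8, "spin": 0, "grip": 0},
])

```text
time_s: 15.12
tcp_pos: [0.4609, 0.2864, 0.0866]
eef_rot: [180.0, -0.0, -90.0]
contact_force: [0.4, 0.1, -0.7]
gripper_width: 0.025
```

servo_tool([
  {"dx": 0, "dy": 0, "dz": -0.1, "spin": 0, "grip": 0},
  {"dx": 0, "dy": 0, "dz": -0.1, "spin": 0, "grip": 35},
  {"dx": 0, "dy": 0, "dz": -0.1, "spin": 0, "grip": 50},
  {"dx": 0, "dy": 0, "dz": -0.1, "spin": 0, "grip": 60},
  {"dx": 0, "dy": 0, "dz": -0.1, "spin": 0, "grip": 70},
  {"dx": 0, "dy": 0, "dz": 0.5, "spin": 0, "grip": 75},
  {"dx": 0, "dy": 0, "dz": 2, "spin": 0, "grip": 75},
  {"dx": 0, "dy": 0, "dz": 4.5, "spin": 0, "grip": 75},
  {"dx": 0, "dy": 0, "dz": 7, "spin": 0, "grip": 75},
  {"dx": 0, "dy": 0, "dz": 9, "spin": 0, "grip": 75},
])

```text
time_s: 15.95
tcp_pos: [0.4613, 0.2867, 0.1794]
eef_rot: [-179.9, 0.0, -90.0]
contact_force: [1.6, -0.4, -0.8]
gripper_width: 0.0654
```

servo_tool([
  {"dx": 0, "dy": -2, "dz": 0, "spin": 0, "grip": 75},
  {"dx": 0, "dy": -5.3, "dz": 0, "spin": 0, "grip": 75},
  {"dx": 0, "dy": -8.8, "dz": 0, "spin": 0, "grip": 75},
  {"dx": 0, "dy": -12.3, "dz": 0, "spin": 0, "grip": 75},
  {"dx": -0.1, "dy": -15.8, "dz": 0, "spin": 0, "grip": 75},
  {"dx": -0.1, "dy": -19.3, "dz": 0, "spin": 0, "grip": 75},
  {"dx": -0.2, "dy": -22.8, "dz": 0, "spin": 0, "grip": 75},
  {"dx": -0.2, "dy": -26.3, "dz": 0, "spin": 0, "grip": 75},
  {"dx": -0.3, "dy": -29.8, "dz": 0, "spin": 0, "grip": 75},
  {"dx": -0.4, "dy": -33.3, "dz": 0, "spin": 0, "grip": 75},
])

```text
time_s: 16.78
tcp_pos: [0.4564, -0.0484, 0.1775]
eef_rot: [-180.0, 0.0, -90.0]
contact_force: [1.4, 0.3, 0.1]
gripper_width: 0.066
```

servo_tool([
  {"dx": 0, "dy": -3.5, "dz": 0, "spin": 0, "grip": 75},
  {"dx": 0, "dy": -7, "dz": 0, "spin": 0, "grip": 75},
  {"dx": 0, "dy": -10.5, "dz": 0, "spin": 0, "grip": 75},
  {"dx": 0, "dy": -14, "dz": 0, "spin": 0, "grip": 75},
  {"dx": 0, "dy": -17, "dz": 0, "spin": 0, "grip": 75},
  {"dx": 0, "dy": -19, "dz": 0, "spin": 0, "grip": 75},
  {"dx": 0, "dy": -19.8, "dz": 0, "spin": 0, "grip": 75},
  {"dx": 0, "dy": -19.8, "dz": 0, "spin": 0, "grip": 75},
  {"dx": 0, "dy": -19.8, "dz": 0, "spin": 0, "grip": 75},
  {"dx": 0, "dy": -19.8, "dz": 0, "spin": 0, "grip": 75},
])

```text
time_s: 17.62
tcp_pos: [0.4568, -0.2439, 0.1772]
eef_rot: [-180.0, 0.0, -90.0]
contact_force: [-0.7, 1.1, 0.6]
gripper_width: 0.0661
```

```bash
python3 - <<'E'
from h import *
look("medium",.088,"large","pics/l3.png")
E
```

```text
17.6167 [ 0.45682142 -0.24391588  0.17715053] [-0.68928851  1.12196742  0.61701328]
large scene 0.7 [166.0, 152.0, 214.0, 189.0] (array([ 0.45961074, -0.2412719 ]), np.float64(0.971524700475956))
large side 0.67 [189.0, 277.0, 261.0, 340.0] (array([ 0.45821105, -0.24305323]), np.float64(0.968493289611575))
large wrist 0.76 [205.0, 135.0, 359.0, 282.0] (array([ 0.45805447, -0.24257789]), np.float64(0.9870633801047421))
medium placed scene 0.93 [361.0, 172.0, 399.0, 204.0] (array([0.46000782, 0.2885004 ]), np.float64(0.9602811376266753))
medium placed side 0.9 [171.0, 165.0, 206.0, 199.0] (array([0.45848253, 0.28209243]), np.float64(0.7269729093050648))
```

View pics/l3.png

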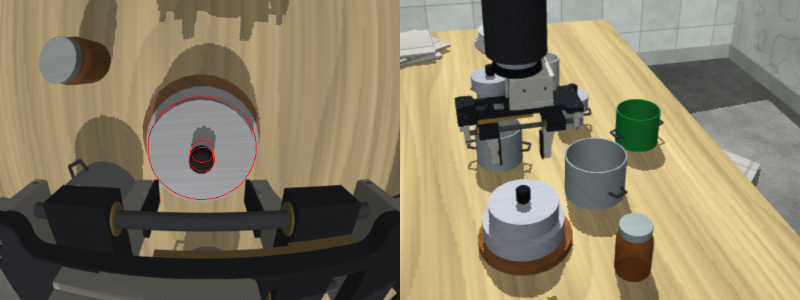

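Picture 8: the large lid's knob is at (201,158), offset 2 mm from the rings. The medium lid sits on its pot. Correcting by 2 mm and grasping.

servo_tool([
  {"dx": 0.1, "dy": 0.2, "dz": -2.5, "spin": 0, "grip": 75},
  {"dx": 0.1, "dy": 0.2, "dz": -5, "spin": 0, "grip": 75},
  {"dx": 0.1, "dy": 0.2, "dz": -7.3, "spin": 0, "grip": 75},
  {"dx": 0.1, "dy": 0.2, "dz": -8.4, "spin": 0, "grip": 75},
  {"dx": 0.1, "dy": 0.2, "dz": -8.7, "spin": 0, "grip": 75},
  {"dx": 0.1, "dy": 0.2, "dz": -8.7, "spin": 0, "grip": 60},
  {"dx": 0.1, "dy": 0.2, "dz": -8.7, "spin": 0, "grip": 0},
  {"dx": 0.1, "dy": 0.2, "dz": -8.7, "spin": 0, "grip": 0},
  {"dx": 0.1, "dy": 0.2, "dz": -8.7, "spin": 0, "grip": 0},
  {"dx": 0.1, "dy": 0.2, "dz": -8.7, "spin": 0, "grip": 0},
])

```text
time_s: 18.85
tcp_pos: [0.4583, -0.2426, 0.0906]
eef_rot: [-179.9, -0.0, -90.0]
contact_force: [0.2, 0.5, -0.0]
gripper_width: 0.0381
```

servo_tool([
  {"dx": 0, "dy": 0, "dz": 0, "spin": 0, "grip": 0},
  {"dx": 0, "dy": 0, "dz": 0, "spin": 0, "grip": 0},
  {"dx": 0, "dy": 0, "dz": 0, "spin": 0, "grip": 0},
  {"dx": 0, "dy": 0, "dz": 0, "spin": 0, "grip": 0},
  {"dx": 0, "dy": 0, "dz": 1, "spin": 0, "grip": 0},
  {"dx": 0, "dy": 0, "dz": 3, "spin": 0, "grip": 0},
  {"dx": 0, "dy": 0, "dz": 5.5, "spin": 0, "grip": 0},
  {"dx": 0, "dy": 0, "dz": 8, "spin": 0, "grip": 0},
  {"dx": 0, "dy": 0, "dz": 10, "spin": 0, "grip": 0},
  {"dx": 0, "dy": 0, "dz": 11, "spin": 0, "grip": 0},
])

```text
time_s: 19.68
tcp_pos: [0.4589, -0.2428, 0.2033]
eef_rot: [-179.8, -0.1, -90.0]
contact_force: [1.2, -0.3, -1.3]
gripper_width: 0.0252
```

servo_tool([
  {"dx": -0.1, "dy": 2, "dz": 0, "spin": 0, "grip": 0},
  {"dx": -0.2, "dy": 5.5, "dz": 0, "spin": 0, "grip": 0},
  {"dx": -0.4, "dy": 9, "dz": 0, "spin": 0, "grip": 0},
  {"dx": -0.6, "dy": 12.5, "dz": 0, "spin": 0, "grip": 0},
  {"dx": -0.8, "dy": 16, "dz": 0, "spin": 0, "grip": 0},
  {"dx": -1, "dy": 19.5, "dz": 0, "spin": 0, "grip": 0},
  {"dx": -1.1, "dy": 23, "dz": 0, "spin": 0, "grip": 0},
  {"dx": -1.1, "dy": 25.5, "dz": -0.5, "spin": 0, "grip": 0},
  {"dx": -1.1, "dy": 26.5, "dz": -1.5, "spin": 0, "grip": 0},
  {"dx": -1.1, "dy": 26.5, "dz": -2, "spin": 0, "grip": 0},
])

```text
time_s: 20.52
tcp_pos: [0.4464, 0.0242, 0.179]
eef_rot: [179.9, 0.0, -89.8]
contact_force: [-0.5, 0.0, -1.5]
gripper_width: 0.0253
```

```bash
python3 -c "
from h import *
held('large')"
```

```text
20.5167 [0.44636984 0.02422608 0.17898207] [-0.48436086  0.01477558 -1.53949708]
lid scene 0.71 [261.0, 136.0, 310.0, 169.0] (array([0.44641728, 0.02539431]), np.float64(0.6163383281356963))
pot scene 0.9 [266.0, 167.0, 302.0, 208.0] (array([0.44620563, 0.02317123]), np.float64(0.7364311957247829))
pot scene 0.82 [246.0, 252.0, 292.0, 311.0] (array([0.44636984, 0.02422608]), np.float64(0.0))
lid side 0.63 [165.0, 173.0, 226.0, 214.0] (array([0.44665523, 0.02033914]), np.float64(0.8719165889632957))
pot side 0.93 [310.0, 200.0, 368.0, 252.0] (array([0.44636984, 0.02422608]), np.float64(0.0))
pot side 0.86 [168.0, 219.0, 229.0, 272.0] (array([0.44683121, 0.01930944]), np.float64(0.936308306184812))
```

servo_tool([
  {"dx": 0, "dy": 0, "dz": -1, "spin": 0, "grip": 0},
  {"dx": 0, "dy": 0, "dz": -2.5, "spin": 0, "grip": 0},
  {"dx": 0, "dy": 0, "dz": -4, "spin": 0, "grip": 0},
  {"dx": 0, "dy": 0, "dz": -5.2, "spin": 0, "grip": 0},
  {"dx": 0, "dy": 0, "dz": -6.2, "spin": 0, "grip": 0},
  {"dx": 0, "dy": 0, "dz": -7.1, "spin": 0, "grip": 0},
  {"dx": 0, "dy": 0, "dz": -7.9, "spin": 0, "grip": 0},
  {"dx": 0, "dy": 0, "dz": -8.5, "spin": 0, "grip": 0},
  {"dx": 0, "dy": 0, "dz": -8.8, "spin": 0, "grip": 0},
  {"dx": 0, "dy": 0, "dz": -8.8, "spin": 0, "grip": 0},
])

```text
time_s: 21.65
tcp_pos: [0.4468, 0.0222, 0.0916]
eef_rot: [180.0, -0.0, -90.0]
contact_force: [-0.1, -0.1, -1.0]
gripper_width: 0.025
```

servo_tool([
  {"dx": 0, "dy": 0, "dz": -0.1, "spin": 0, "grip": 0},
  {"dx": 0, "dy": 0, "dz": -0.1, "spin": 0, "grip": 35},
  {"dx": 0, "dy": 0, "dz": -0.1, "spin": 0, "grip": 50},
  {"dx": 0, "dy": 0, "dz": -0.1, "spin": 0, "grip": 60},
  {"dx": 0, "dy": 0, "dz": -0.1, "spin": 0, "grip": 70},
  {"dx": 0, "dy": 0, "dz": 0.5, "spin": 0, "grip": 75},
  {"dx": 0, "dy": 0, "dz": 2, "spin": 0, "grip": 75},
  {"dx": 0, "dy": 0, "dz": 4.5, "spin": 0, "grip": 75},
  {"dx": 0, "dy": 0, "dz": 6, "spin": 0, "grip": 75},
  {"dx": 0, "dy": 0, "dz": 7, "spin": 0, "grip": 75},
])

```text
time_s: 22.48
tcp_pos: [0.4478, 0.0227, 0.1645]
eef_rot: [-179.8, 0.1, -90.0]
contact_force: [0.4, 0.4, 0.3]
gripper_width: 0.0657
```

servo_tool([
  {"dx": 0.1, "dy": -2, "dz": 0, "spin": 0, "grip": 75},
  {"dx": 0.2, "dy": -5.5, "dz": 0, "spin": 0, "grip": 75},
  {"dx": 0.4, "dy": -9, "dz": 0, "spin": 0, "grip": 75},
  {"dx": 0.6, "dy": -12.5, "dz": 0, "spin": 0, "grip": 75},
  {"dx": 0.8, "dy": -16, "dz": 0, "spin": 0, "grip": 75},
  {"dx": 1, "dy": -19.5, "dz": 0, "spin": 0, "grip": 75},
  {"dx": 1, "dy": -23, "dz": 0, "spin": 0, "grip": 75},
  {"dx": 1, "dy": -25.8, "dz": 0, "spin": 0, "grip": 75},
  {"dx": 1, "dy": -26.8, "dz": 0, "spin": 0, "grip": 75},
  {"dx": 1, "dy": -26.8, "dz": 0, "spin": 0, "grip": 75},
])

```text
time_s: 23.32
tcp_pos: [0.4567, -0.2476, 0.1622]
eef_rot: [180.0, -0.0, -90.2]
contact_force: [0.2, -1.1, -0.1]
gripper_width: 0.0656
```

```bash
python3 - <<'E'
from h import *
look("large",.053,"largest","pics/l4.png")
E
```

```text
23.3167 [ 0.45670557 -0.24755245  0.16220379] [ 0.17774795 -1.08317425 -0.06363275]
largest scene 0.9 [164.0, 160.0, 216.0, 200.0] (array([ 0.45611564, -0.24298578]), np.float64(0.9646251490060891))
largest side 0.29 [170.0, 212.0, 227.0, 254.0] (array([ 0.457, -0.246]), np.float64(0.0))
largest wrist 0.91 [198.0, 122.0, 364.0, 284.0] (array([ 0.45701056, -0.2462224 ]), np.float64(0.9856016403576221))
large placed scene 0.87 [262.0, 156.0, 307.0, 196.0] (array([0.44692549, 0.02512616]), np.float64(0.9656922950953901))
large placed side 0.97 [172.0, 209.0, 228.0, 252.0] (array([0.44684034, 0.02104412]), np.float64(0.26363373772385906))
```

View pics/l4.png

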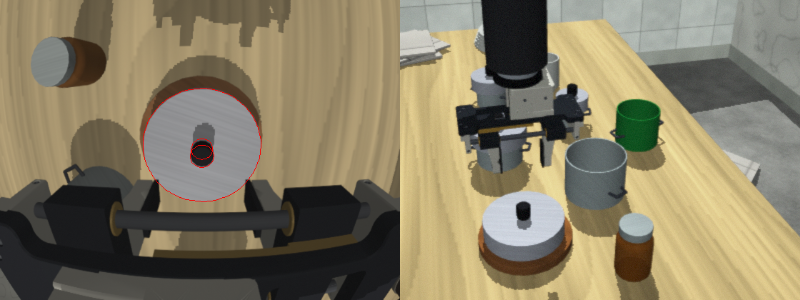

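Picture 9: the largest lid is exactly under the rings, with the knob at (202,153), and the jar is clear. Grasping.

servo_tool([
  {"dx": 0, "dy": 0, "dz": -2.5, "spin": 0, "grip": 75},
  {"dx": 0, "dy": 0, "dz": -5, "spin": 0, "grip": 75},
  {"dx": 0, "dy": 0, "dz": -7.5, "spin": 0, "grip": 75},
  {"dx": 0, "dy": 0, "dz": -9.5, "spin": 0, "grip": 75},
  {"dx": 0, "dy": 0, "dz": -10.5, "spin": 0, "grip": 75},
  {"dx": 0, "dy": 0, "dz": -10.7, "spin": 0, "grip": 70},
  {"dx": 0, "dy": 0, "dz": -10.7, "spin": 0, "grip": 50},
  {"dx": 0, "dy": 0, "dz": -10.7, "spin": 0, "grip": 0},
  {"dx": 0, "dy": 0, "dz": -10.7, "spin": 0, "grip": 0},
  {"dx": 0, "dy": 0, "dz": -10.7, "spin": 0, "grip": 0},
])

```text
time_s: 24.55
tcp_pos: [0.4576, -0.2456, 0.0562]
eef_rot: [-179.9, -0.0, -90.0]
contact_force: [-0.0, -0.1, 0.5]
gripper_width: 0.0405
```

servo_tool([
  {"dx": 0, "dy": 0, "dz": 0, "spin": 0, "grip": 0},
  {"dx": 0, "dy": 0, "dz": 0, "spin": 0, "grip": 0},
  {"dx": 0, "dy": 0, "dz": 0, "spin": 0, "grip": 0},
  {"dx": 0, "dy": 0, "dz": 0, "spin": 0, "grip": 0},
  {"dx": 0, "dy": 0, "dz": 1, "spin": 0, "grip": 0},
  {"dx": 0, "dy": 0, "dz": 3, "spin": 0, "grip": 0},
  {"dx": 0, "dy": 0, "dz": 5.5, "spin": 0, "grip": 0},
  {"dx": 0, "dy": 0, "dz": 8, "spin": 0, "grip": 0},
  {"dx": 0, "dy": 0, "dz": 10.5, "spin": 0, "grip": 0},
  {"dx": 0, "dy": 0, "dz": 12.5, "spin": 0, "grip": 0},
])

```text
time_s: 25.38
tcp_pos: [0.4569, -0.2455, 0.1823]
eef_rot: [-179.9, -0.0, -90.0]
contact_force: [0.1, -0.0, -1.7]
gripper_width: 0.0251
```

servo_tool([
  {"dx": 1, "dy": 0.7, "dz": 1, "spin": 0, "grip": 0},
  {"dx": 3, "dy": 2, "dz": 1, "spin": 0, "grip": 0},
  {"dx": 5.5, "dy": 3.6, "dz": 1, "spin": 0, "grip": 0},
  {"dx": 8, "dy": 5.3, "dz": 1, "spin": 0, "grip": 0},
  {"dx": 10.5, "dy": 6.9, "dz": 1, "spin": 0, "grip": 0},
  {"dx": 13, "dy": 8.6, "dz": 1, "spin": 0, "grip": 0},
  {"dx": 15.2, "dy": 10, "dz": 0.5, "spin": 0, "grip": 0},
  {"dx": 16.4, "dy": 10.8, "dz": 0, "spin": 0, "grip": 0},
  {"dx": 16.4, "dy": 10.8, "dz": 0, "spin": 0, "grip": 0},
  {"dx": 16.4, "dy": 10.8, "dz": 0, "spin": 0, "grip": 0},
])

```text
time_s: 26.22
tcp_pos: [0.6204, -0.1371, 0.1789]
eef_rot: [179.8, 0.0, -90.0]
contact_force: [-1.0, 0.9, -2.7]
gripper_width: 0.0252
```

```bash
python3 -c "
from h import *
held('largest')"
```

```text
26.2167 [ 0.62037257 -0.13708072  0.17893775] [-1.04822597  0.89566349 -2.73930258]
lid scene 0.74 [180.0, 172.0, 244.0, 222.0] (array([ 0.62104787, -0.13365688]), np.float64(0.639576690862221))
pot scene 0.58 [186.0, 214.0, 246.0, 254.0] (array([ 0.62279944, -0.13657947]), np.float64(0.5653271986196894))
lid side 0.7 [260.0, 196.0, 335.0, 252.0] (array([ 0.62094361, -0.13673615]), np.float64(0.8580698339208361))
pot side 0.9 [266.0, 246.0, 328.0, 312.0] (array([ 0.62052155, -0.1399554 ]), np.float64(0.8267087898406374))
pot side 0.52 [231.0, 150.0, 256.0, 195.0] (array([ 0.62037257, -0.13708072]), np.float64(0.0))
```

servo_tool([
  {"dx": 0, "dy": -0.1, "dz": -1, "spin": 0, "grip": 0},
  {"dx": 0, "dy": -0.1, "dz": -2.5, "spin": 0, "grip": 0},
  {"dx": 0, "dy": -0.1, "dz": -4, "spin": 0, "grip": 0},
  {"dx": 0, "dy": -0.1, "dz": -5, "spin": 0, "grip": 0},
  {"dx": 0, "dy": -0.1, "dz": -5.9, "spin": 0, "grip": 0},
  {"dx": 0, "dy": -0.1, "dz": -6.7, "spin": 0, "grip": 0},
  {"dx": 0, "dy": -0.1, "dz": -7.4, "spin": 0, "grip": 0},
  {"dx": 0, "dy": -0.1, "dz": -8, "spin": 0, "grip": 0},
  {"dx": 0, "dy": -0.1, "dz": -8.3, "spin": 0, "grip": 0},
  {"dx": 0, "dy": -0.1, "dz": -8.3, "spin": 0, "grip": 0},
])

```text
time_s: 27.35
tcp_pos: [0.6207, -0.1385, 0.0964]
eef_rot: [179.9, -0.0, -90.0]
contact_force: [0.4, 0.7, -2.0]
gripper_width: 0.0252
```

Release, then retreat up and back for an unobstructed look.

servo_tool([
  {"dx": 0, "dy": 0, "dz": -0.1, "spin": 0, "grip": 0},
  {"dx": 0, "dy": 0, "dz": -0.1, "spin": 0, "grip": 35},
  {"dx": 0, "dy": 0, "dz": -0.1, "spin": 0, "grip": 50},
  {"dx": 0, "dy": 0, "dz": -0.1, "spin": 0, "grip": 60},
  {"dx": 0, "dy": 0, "dz": -0.1, "spin": 0, "grip": 70},
  {"dx": 0, "dy": 0, "dz": 0.5, "spin": 0, "grip": 75},
  {"dx": 0, "dy": 0, "dz": 2, "spin": 0, "grip": 75},
  {"dx": 0, "dy": 0, "dz": 5, "spin": 0, "grip": 75},
  {"dx": 0, "dy": 0, "dz": 8, "spin": 0, "grip": 75},
  {"dx": 0, "dy": 0, "dz": 11, "spin": 0, "grip": 75},
])

```text
time_s: 28.18
tcp_pos: [0.6208, -0.1386, 0.2089]
eef_rot: [180.0, -0.0, -90.0]
contact_force: [-0.1, -0.6, 0.5]
gripper_width: 0.0656
```

servo_tool([
  {"dx": -1, "dy": -1, "dz": 2, "spin": 0, "grip": 75},
  {"dx": -3, "dy": -3, "dz": 4, "spin": 0, "grip": 75},
  {"dx": -5, "dy": -6, "dz": 5, "spin": 0, "grip": 75},
  {"dx": -8, "dy": -8, "dz": 6, "spin": 0, "grip": 75},
  {"dx": -10, "dy": -10, "dz": 7, "spin": 0, "grip": 75},
  {"dx": -12, "dy": -12, "dz": 7, "spin": 0, "grip": 75},
  {"dx": -14, "dy": -14, "dz": 7, "spin": 0, "grip": 75},
  {"dx": -15, "dy": -15, "dz": 7, "spin": 0, "grip": 75},
  {"dx": -16, "dy": -16, "dz": 7, "spin": 0, "grip": 75},
  {"dx": -16, "dy": -16, "dz": 7, "spin": 0, "grip": 75},
])

```text
time_s: 29.02
tcp_pos: [0.4597, -0.2997, 0.2776]
eef_rot: [-180.0, -0.0, -90.1]
contact_force: [1.0, 0.4, 0.8]
gripper_width: 0.0654
```

```bash
python3 - <<'E'
from h import *
s=r.get_state();print(s["time_s"],s["tcp_pos"])
cals={c:r.get_calibration(c) for c in("scene","side")};im={c:r.capture(c) for c in cals}
P={"small":(.642,.138),"medium":(.461,.2865),"large":(.4468,.022),"largest":(.6213,-.1385)}
for n,(R,h) in POT.items():
  for c in cals:
    pr=proj(np.array([[*P[n],h]]),c)[0]
    for d in r.cut_out(f"lid_{n}_knob",c)[:2]:
      e=np.array(d["extent"]).reshape(2,2).mean(0)
      if np.hypot(*(e-pr))<25:
        print(n,c,round(d["p"],2),*[np.round(q,4) for q in fit([(LID[n],h-.032,h+.003),(.013,h+.003,h+.029)],[(c,cals[c],d["mask"])],P[n])])
a=im["scene"][120:300,150:430];b=im["side"][130:330,140:400]
cv2.imwrite("pics/f1.png",cv2.resize(a,None,fx=2.85,fy=2.85,interpolation=cv2.INTER_CUBIC));cv2.imwrite("pics/f2.png",cv2.resize(b,None,fx=3,fy=3,interpolation=cv2.INTER_CUBIC))
E
```

```text
29.0167 [ 0.45967746 -0.29974761  0.27764089]
small scene 0.61 [0.6402 0.1389] 0.9301
small side 0.66 [0.6446 0.1371] 0.6737
medium scene 0.73 [0.46   0.2883] 0.9697
large side 0.95 [0.4476 0.0225] 0.8298
largest scene 0.79 [ 0.6214 -0.1353] 0.9693
largest side 0.55 [ 0.6213 -0.138 ] 0.9526
```

View pics/f1.png

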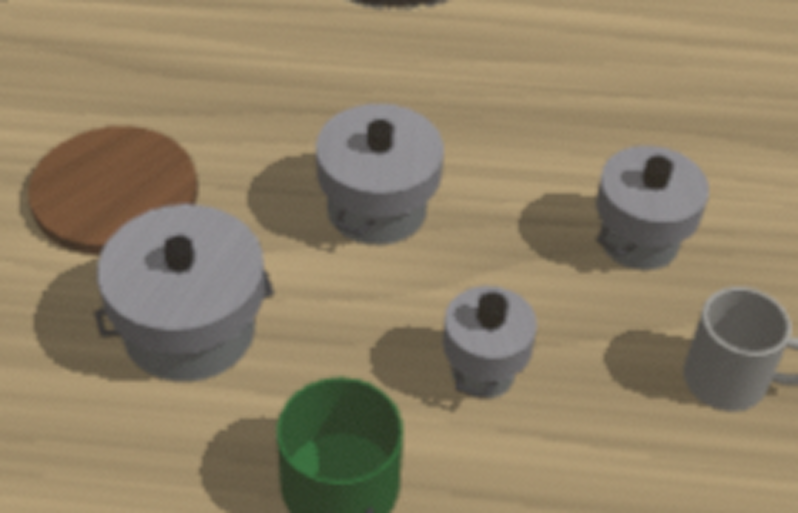

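View pics/f2.png

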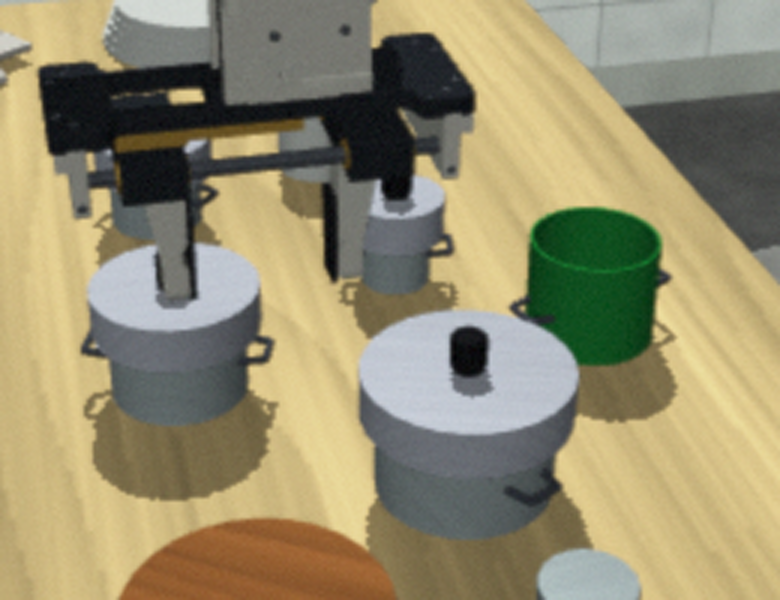

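Both views show all four lids level, knob up and over the rims: largest (180,270), large (380,160), small (490,330) and medium (650,190) in the scene crop. Jar, mug and green pot are untouched. Handing in.

```bash
python3 -c "
from plant import r
print(r.get_state()['time_s'],r.close_job())"
```

```text
the job is handed in; nothing more can be done
29.5167 None
```

I took the pile apart from the top down and put all four lids on the pots of their own sizes, then handed the job in at 29.5 s. The green pot, the jar and the mug were left alone.

**Checks that agreed:** the last two pictures show every lid level, knob up, with its skirt over the rim. Where a fit was clean, the lid positions match the pots to about 3 mm, against 8 mm of play. The contact-force readings stayed under 3 N.

**Checks that were weak or missing:**
- **Camera disagreement:** the two cameras differ by 2–5 mm in y for the same pots, so I used values between the two.
- **Blocked side view:** the gripper partly hid some lids from the side camera at the end, so the fits there were poor (overlap 0.67 for small, 0.83 for large) and it gave none for medium.
- **Large lid:** the scene camera returned no final match for it, but its fit just after placing was good (overlap 0.97), and it looks seated in both pictures.

One early move call was refused because its rows left out fields. Nothing moved, and I sent it again with full rows.

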